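# Load a carton into the tilted labelling jig

### The arm

A 6-joint arm with a two-finger parallel gripper is mounted at the origin on a cart in front of the work surface, level with it; the furniture and walls round the work are solid. World frame = base frame: x ahead of the robot, y to its left, z up, the work surface at z = 0. Lengths are in m, angles in rad, forces in N, time in s.
With the tool pointing down it reaches from about 0.3 to 0.875 m from the base axis. Payload 6.4 kg.
Tool frame: the origin (TCP) lies midway between the tips of the shut fingers; the grasp point (between the pads) lies 19 mm behind it; z points along the fingers, y is the line along which they close (so a half turn about z gives the same grasp; the last joint's range is limited). The gripper opens to 85 mm and grips with 20 to 120 N. Pads are 22 mm wide; open, the fingers measure 114 mm over their backs; the gripper's body (76 mm by 85 mm) begins 54 mm behind the grasp point. The pads swing forward as they close: fully open they stand 13 mm farther back than shut.
Start: joints at [-1.524, 0.181, 1.607, -0, 1.354, -0.206], TCP at [0.144, -0.557, 0.231] pointing down, gripper open.
Joint ranges: [-2.99, 2.99], [-0.89, 2.07], [0.3, 2.58], [-1.14, 4.28], [0, 2.63], [-3.12, 3.12]. Speed limits (rad/s): [2.57, 2.57, 3.01, 3.14, 3.14, 3.14].

### API

Orientations are given as a unit quaternion [w, x, y, z].
In Python, from bench import sensors, vision, ctrl gives the robot as it stands.
- The arm moves only by the tool carry_out, never from a script. Its argument "deltas" is text: rows parted by semicolons, each of 7 numbers parted by spaces: the shift along the tool's x, y, z in mm, then the turn, a rotation vector about the tool's x, y, z in rad, then the closure, from 0 (fully open) to 1 (shut). In form: tx ty tz ax ay az claw; .... A call has 1 to 12 rows; each row is the pose to reach, as a shift and turn from the pose commanded when the call began, along the tool's axes at that moment; what a row does not reach only later rows make up. A row lasts 1/8 s, in which the tool goes at most 62.5 mm and 10.7 degrees, less where a joint would pass 70% of its speed; a pose out of reach is approached as far as the arm can. A call with a gripper value outside its range is refused whole. The fingers move at their own pace and stop on an object; the grip force is fixed at half the most. Time passes only in rows, so rows that repeat a pose let the fingers close. It gives the time, the measured TCP pose, the force, the opening and the grip force at its end, in the units of the state.
- sensors.get_obs(): the state, without advancing time (a new reading comes with each control period).
- vision.camera(name): name is "scene" or "top"; returns the picture (400x640x3 uint8, blue, green, red); there is no depth.
- vision.camera_model(name): a dict with "K" (3x3 intrinsics, pixels), "extrinsics" (4x4, takes a point from world to camera coordinates). Camera axes: x right, y down, z forward; pixel columns grow to the right and rows downward; lengths in m; the calibration is good to about 2 mm. A picture is of the moment at which its call begins. camera_model takes no time and is no camera call.
- ctrl.hand_in(): hands the job in; it is judged then, once.
The state is a dict: "time_s": time; "q": joint angles; "dq": joint speeds; "joint_efforts": joint torques, N m; "eef_pos": TCP position; "eef_rot": TCP orientation; "wrist_force": force on the tool from outside, world axes, zero at the start; "torque": the same for the moment, N m; "opening": opening from 0.0 (shut) to 1.0 (fully open); "grasp_force": force on a finger pad.
Only numpy, scipy, OpenCV 4.12 (cv2) and the standard library are available. Lean on these libraries where they do the work, as an engineer would, in place of code of your own. Each camera call takes 0.05 s, during which the arm holds its last target. There are 200 camera calls.

### The job

Get the small brown carton off the jig's level shelf onto the sloping white plate, still standing on its bottom, and let it slide down by its own weight into the corner between the two blue fences, where it must come to rest flush against both. Do not touch the carton any more once it is on the lower half of the slope, and leave the spindle, the bobbin and the foam block where they are.

Things in the scene. Friction and masses are not known exactly. Their poses are not given: they have to be found in the camera images.
- jig: Fixed labelling jig, on six grey legs: a level aluminium shelf joined to a slick white sloping plate, both 180 mm wide along its x. Origin: on the table under its middle. Its z is up, its -y points down the slope (at yaw 0 to the robot's right). Level shelf: top at z = 118 mm, from y = +5 to +130 mm, no lip; friction about 0.6, so the carton stays put there.
- crease (a point): Middle of the straight level edge where the shelf ends and the sloping plate begins (in the jig's frame x = 0, y = +5, z = 118 mm); axes as the jig's. From here the plate falls at 30 degrees toward the jig's -y, 160 mm along the slope, ending 38 mm above the table. Plate and fences are slick (friction about 0.07): the carton slides on them by itself.
- corner: Two fixed blue fences at a right angle on the lower plate, 32 mm high, 10 mm thick, turned 30 degrees in the plate's plane. Origin: inside corner, where both inner faces meet the plate (x = 0, y = -121, z = 45 mm in the jig's frame). x runs up along the shorter fence (90 mm), y up along the longer (115 mm), z stands off the plate; the carton's place is at positive x, y.
- carton: Closed brown kraft carton, 66 mm along its x, 52 along y, 61 high, 0.10 to 0.19 kg, origin: centre of its underside. Starts upright on the level shelf, its -x side facing the slope, turned 4 degrees toward the jig's -x to 31 toward its +x. Pushed over the crease it tips onto the plate once its middle has passed. Seated, its origin is about 33 and 26 mm from the two fences (either way round).
- bobbin_3: Loose bobbin of copper wire with black flanges standing on the table, 67 mm across, 74 mm high, origin at the centre of its underside. Bystander.
- foam_block: Loose block of grey foam, 90 x 63 x 34 mm, lying on the table left of the jig, origin at the centre of its underside. Bystander.
- spindle: Loose turned steel spindle with a square flange lying on the table behind or beside the jig, left of the winding machine, 100 mm long (along its y), flange 41 mm, origin at the centre of its underside. Bystander.
There are look-alikes about, which are no part of the job. Of the things that look like the carton, the middle-sized one is meant.

How it is judged:
At the end, for the whole second after the job is handed in: The carton rests still, standing flat on its bottom on the sloping plate in the corner: each of the two sides facing a fence within about 5 mm of it and parallel to it within 0.1 rad (either way round) (((x of carton in the frame of corner between 0.021 and 0.031 m and y of carton in the frame of corner between 0.028 and 0.038 m and angle between the x axis of carton and the y axis of corner, either way round below 0.1 rad) or (x of carton in the frame of corner between 0.028 and 0.038 m and y of carton in the frame of corner between 0.021 and 0.031 m and angle between the x axis of carton and the x axis of corner, either way round below 0.1 rad)) and angle between carton's own z axis and vertical below 0.65 rad and angle between the z axis of carton and the z axis of corner, either way round below 0.1 rad and z of carton in the frame of corner below 0.005 m and linear speed of carton below 0.01 m/s); the robot touches nothing.
It fails at once if the robot touches the carton when its origin is within 65 mm of the inside corner (seated it is about 42 mm from it): the last stretch of the slide must be by its own weight (distance between carton and corner below 0.065 m and contact force between any of the arm, the fingers and carton above 0.3 N).
It fails at once if the carton topples (leans more than 1 rad) (angle between carton's own z axis and vertical above 1 rad).
It fails at once if a bystander is moved by more than 20 mm (distance of any of spindle, bobbin_3, foam_block from where it was at the start of the episode above 0.02 m).
It also fails if it takes over 38 s, if anything falls off the work surface, if the arm or the gripper's body presses on something with over 40 N, if the wrist force passes 120 N, or if a joint passes its speed limit or range.

## Working session

There is one attempt and no reset: what is moved stays moved. The work goes in short steps, Python scripts to look and compute and a tool call to move; the robot and the scene stay as the last step left them, time stands still between calls to the robot, and variables do not carry over. Pictures are saved under pics/ and viewed, at most 10 in all, crops included, and the job is handed in when it is done.

Besides the shell and the picture viewer there is one more tool, called after "Emit:" as name(argument=value, ...) on one line, values as JSON. carry_out: Moves the arm, as the interface text tells. Its arguments: {"type":"object","properties":{"deltas":{"type":"string"}},"required":["deltas"]}

```bash
mkdir -p pics; ls
python3 - <<'E'
from bench import sensors, vision
import cv2,numpy as np
for n in("scene","top"):
    im=vision.camera(n);cv2.imwrite(f"pics/{n}0.png",im)
    m=vision.camera_model(n);print(n,np.round(m["K"],1).tolist(),np.round(m["extrinsics"],4).tolist())
print(sensors.get_obs())
E
```

```text
pics
scene [[384.8, 0.0, 321.1], [0.0, 384.8, 196.9], [0.0, 0.0, 1.0]] [[-0.6474, -0.7621, 0.0079, 0.3717], [-0.5781, 0.4842, -0.6567, 0.3175], [0.4967, -0.4297, -0.7541, 1.0747], [0.0, 0.0, 0.0, 1.0]]
top [[416.3, 0.0, 321.7], [0.0, 416.3, 195.5], [0.0, 0.0, 1.0]] [[0.0122, -0.9999, -0.0115, 0.0703], [-0.9982, -0.0115, -0.0586, 0.5068], [0.0584, 0.0122, -0.9982, 1.1626], [0.0, 0.0, 0.0, 1.0]]
{'time_s': 0.1, 'q': array([-1.52432987e+00,  1.81489903e-01,  1.60788402e+00, -2.14676515e-05,
        1.35380675e+00, -2.06275095e-01]), 'dq': array([-3.36418667e-04, -1.53666879e-03, -2.06001889e-03,  8.89420905e-05,
        6.38630171e-05, -1.27974946e-04]), 'joint_efforts': array([ 8.12659673e-04, -4.45874012e+01, -3.52238846e+01, -1.74352208e-04,
        4.12635418e-03, -2.77490960e-05]), 'eef_pos': array([ 0.1437851 , -0.55622668,  0.23047282]), 'eef_rot': array([-7.92316044e-04,  9.92025229e-01,  1.26036960e-01,  5.29307297e-05]), 'wrist_force': array([-0.73484327, -0.11900159,  0.01179173]), 'torque': array([ 0.00948871, -0.05495166,  0.01756136]), 'grasp_force': 0.0, 'opening': 0.9972610114792034}
```

View pics/scene0.png

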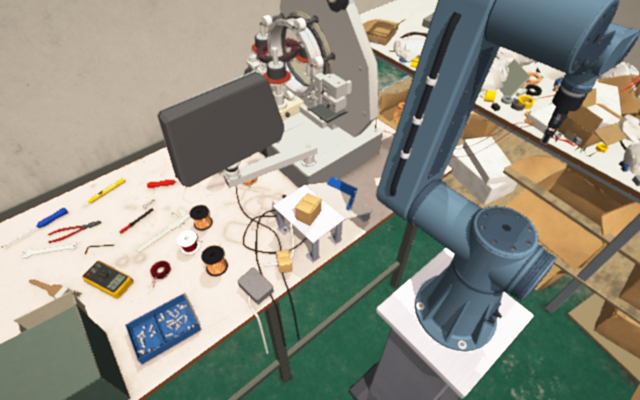

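View pics/top0.png

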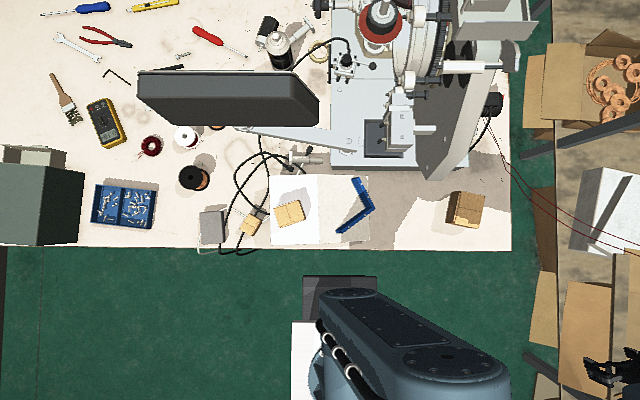

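The carton candidates in the top view are at (252,221), small on the table; (290,213), on the jig's shelf; and (466,210), large on the table to the right. The one at (290,213) is middle-sized and stands on the shelf, so it is the one meant. I'll confirm it in an enlarged crop.

Run:
```python
import cv2
im=cv2.imread("pics/top0.png")[140:260,190:390]
cv2.imwrite("pics/crop0.png",cv2.resize(im,None,fx=4,fy=4,interpolation=cv2.INTER_CUBIC))
```

```text
(no output)
```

View pics/crop0.png

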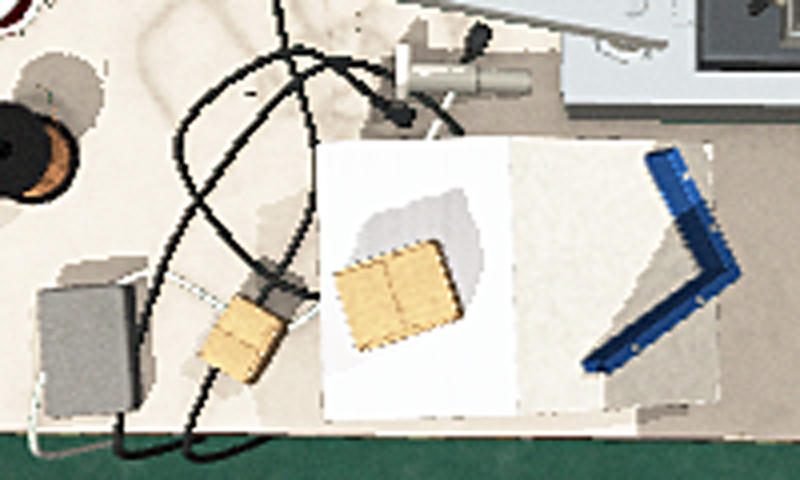

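The crop confirms it. The carton is at full-image pixel (290,213) on the shelf, the shelf corners are at about (269,175), (317,174), (319,244) and (271,245), and the blue fences are to the right with their corner near (366,207). Next I'll measure.

```bash
cat > h.py <<'E'
import numpy as np,cv2
from bench import vision
def ray(n,uv,z):
    m=vision.camera_model(n);K=np.array(m["K"]);E=np.array(m["extrinsics"]);R,t=E[:3,:3],E[:3,3]
    c=-R.T@t;d=R.T@np.linalg.inv(K)@np.array([uv[0],uv[1],1.]);return c+d*(z-c[2])/d[2]
def proj(n,p):
    m=vision.camera_model(n);E=np.array(m["extrinsics"]);q=np.array(m["K"])@(E[:3,:3]@p+E[:3,3]);return q[:2]/q[2]
def top_rect(im,box,z=.179):
    x0,y0,x1,y1=box;h=cv2.cvtColor(im[y0:y1,x0:x1],cv2.COLOR_BGR2HSV)
    mk=cv2.inRange(h,(12,70,180),(30,255,255))
    c=max(cv2.findContours(mk,0,1)[0],key=cv2.contourArea).reshape(-1,2)+[x0,y0]
    w=np.array([ray("top",p,z)[:2]*1000 for p in c],np.float32)
    return cv2.minAreaRect(w)
E
python3 - <<'E'
from h import *
np.set_printoptions(precision=4,suppress=True)
f=lambda p:(p[0]/4+190-.4,p[1]/4+140-.4)
S=[ray("top",f(p),.118) for p in[(317,142),(510,136),(517,416),(324,420)]];print(np.array(S))
print("plate end",[ray("top",f(p),.038) for p in[(713,142),(718,402)]])
print("carton corners",np.array([ray("top",f(p),.179) for p in[(335,272),(435,240),(463,318),(363,350)]]))
im=cv2.imread("pics/top0.png");print(top_rect(im,(270,195,312,235)))
print("corner",ray("top",f((697,272)),.045))
print("lookalikes big",ray("top",(466,210),.08))
print("monitor",ray("top",(318,90),.4),"machine",ray("top",(330,165),.05))
E
```

```text
[[0.5515 0.2127 0.118 ]
 [0.5568 0.0876 0.118 ]
 [0.3764 0.0808 0.118 ]
 [0.3723 0.2047 0.118 ]]
plate end [array([ 0.563 , -0.0516,  0.038 ]), array([ 0.3833, -0.056 ,  0.038 ])]
carton corners [[0.4656 0.1916 0.179 ]
 [0.4858 0.131  0.179 ]
 [0.4386 0.1133 0.179 ]
 [0.4185 0.1737 0.179 ]]
((451.87078857421875, 154.132568359375), (50.83090591430664, 63.8369140625), 19.298843383789062)
corner [ 0.4724 -0.0404  0.045 ]
lookalikes big [ 0.4681 -0.3085  0.08  ]
monitor [0.6877 0.0812 0.4   ] machine [0.5886 0.054  0.05  ]
```

```bash
cat >> h.py <<'E'
from scipy.spatial.transform import Rotation as Rn
from bench import sensors
J=Rn.from_euler('z',2.4,degrees=True); CREASE=np.array([.4667,.0842,.118])
P=J*Rn.from_euler('x',30,degrees=True)      # plate frame: x jig x, y upslope, z normal
def tool_down(yaw): # tool y at world angle yaw (deg), z down
    return Rn.from_euler('z',yaw+90,degrees=True)*Rn.from_euler('x',180,degrees=True)
def cur():
    o=sensors.get_obs();return o["eef_pos"],Rn.from_quat(np.roll(o["eef_rot"],-1)),o
def delta(p,R,base=None):
    p0,R0=base or cur()[:2]
    print("d mm",np.round(R0.inv().apply(np.array(p)-p0)*1000,1),"rot",np.round((R0.inv()*R).as_rotvec(),3))
E
python3 - <<'E'
from h import *
delta([.42,-.25,.28],tool_down(-30));delta([.452,.153,.28],tool_down(19.))
E
```

```text
d mm [ 344.  -227.5  -49.1] rot [-0.001 -0.001 -0.794]
d mm [ 475.8 -609.7  -48.4] rot [-1.00e-03 -2.00e-03 -1.65e+00]
```

Emit:
carry_out(deltas="40 -20 -50 0 0 -0.13 0;90 -55 -50 0 0 -0.28 0;140 -90 -50 0 0 -0.43 0;190 -125 -50 0 0 -0.58 0;240 -160 -50 0 0 -0.72 0;285 -195 -50 0 0 -0.8 0;315 -235 -50 0 0 -0.9 0;340 -280 -50 0 0 -1.0 0;360 -330 -50 0 0 -1.1 0;380 -380 -50 0 0 -1.2 0;400 -430 -50 0 0 -1.32 0;420 -480 -50 0 0 -1.45 0")

```text
time_s: 1.6
eef_pos: [0.4302, 0.0148, 0.2811]
eef_rot: [0.0, 0.657, 0.753, 0.0]
wrist_force: [0.6, -0.5, 0.4]
opening: 1.002
grasp_force: 0.0
```

Run:
```python
from h import *
p,R,o=cur();print(p,o["q"],o["time_s"])
delta([.452,.153,.28],tool_down(19.))
```

```text
[0.43017201 0.01481456 0.28114947] [-2.42801945e-01 -2.01457322e-01  1.88469311e+00  1.07627576e-05
  1.45830231e+00 -3.78716432e-01] 1.6
d mm [134.   40.4   1.2] rot [ 0.     0.    -0.196]
```

Emit:
carry_out(deltas="45 14 0 0 0 -0.07 0;90 27 0 0 0 -0.14 0;134 40 0 0 0 -0.196 0;134 40 30 0 0 -0.196 0;134 40 60 0 0 -0.196 0;134 40 60 0 0 -0.196 0")

```text
time_s: 2.35
eef_pos: [0.4504, 0.1511, 0.2188]
eef_rot: [-0.002, 0.582, 0.813, -0.002]
wrist_force: [-0.4, 0.1, -0.5]
opening: 0.997
grasp_force: 0.0
```

Run:
```python
from h import *
p,R,o=cur();print(p,o["q"],o["time_s"])
delta([.452,.153,.142],tool_down(19.))
a=vision.camera("top")[140:260,240:370];b=vision.camera("scene")[130:280,240:402]
f=lambda i:cv2.resize(i,(400,int(i.shape[0]*400/i.shape[1])),interpolation=cv2.INTER_CUBIC)[:368]
a,b=f(a),f(b);h=min(len(a),len(b))
cv2.imwrite("pics/above.png",np.hstack([a[:h],b[:h]]))
```

```text
[0.45035564 0.15114977 0.21878448] [ 7.32455858e-02 -3.11775480e-02  1.85947941e+00 -4.07083421e-05
  1.31922610e+00 -2.55099928e-01] 2.35
d mm [ 1.1  2.6 76.8] rot [-0.006 -0.001 -0.003]
```

View pics/above.png

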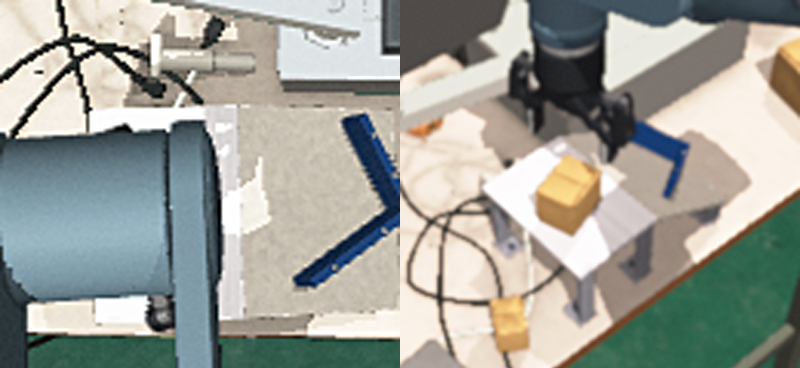

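The top view is hidden by the wrist. The scene crop shows the open fingers behind and above the carton, whose top is at about crop (568,175). I'll check this by projection.

Run:
```python
from h import *
f=lambda uv:((uv-[240,130])*400/162+[400,0]).round()
for q in([.452,.153,.179],[.452,.153,.118]):print("carton pred",f(proj("scene",np.array(q))))
X=Rn.from_euler('z',109,degrees=True).as_matrix()
for a,b in((33,26),(33,-26),(-33,26),(-33,-26)):print("corner",f(proj("scene",np.array([.452,.153,.179])+X@[a/1000,b/1000,0])))
p,R,o=cur();print("tcp",f(proj("scene",p)),[f(proj("scene",p+R.apply([0,s,-.013]))) for s in(.045,-.045)])
```

```text
carton pred [569. 176.]
carton pred [570. 209.]
corner [573. 204.]
corner [535. 186.]
corner [603. 166.]
corner [565. 149.]
tcp [569. 150.] [array([535., 127.]), array([604., 158.])]
```

The prediction matches: carton top at (569,176), TCP directly above it, fingertips at (535,127) and (604,158). I'll descend, grip and lift.

Emit:
carry_out(deltas="1 3 25 0 0 0 0;1 3 50 0 0 0 0;1 3 77 0 0 0 0;1 3 77 0 0 0 0;1 3 77 0 0 0 0;1 3 77 0 0 0 1;1 3 77 0 0 0 1;1 3 77 0 0 0 1;1 3 77 0 0 0 1;1 3 77 0 0 0 1;1 3 77 0 0 0 1")

```text
time_s: 3.82
eef_pos: [0.4558, 0.1532, 0.1456]
eef_rot: [0.001, 0.582, 0.813, 0.001]
wrist_force: [-0.8, -0.3, 7.1]
opening: 0.598
grasp_force: 64.3
```

```bash
cat >> h.py <<'E'
RT=P*Rn.from_euler('z',120,degrees=True)*Rn.from_euler('z',-109,degrees=True)*tool_down(19.)
def tgt(x,y,h): return CREASE+P.apply(np.array([x,y,h+27.6])/1000)
E
python3 - <<'E'
from h import *
delta(tgt(6,-25,50),RT);print(tgt(6,-25,50))
E
```

```text
d mm [-128.5  -23.1  -27.1] rot [-0.205  0.483 -0.231]
[0.47522615 0.02405364 0.17270357]
```

Emit:
carry_out(deltas="0 0 -20 0 0 0 1;0 0 -45 0 0 0 1;0 0 -70 0 0 0 1;0 0 -85 0 0 0 1;0 0 -85 0 0 0 1;0 0 -85 0 0 0 1")

```text
time_s: 4.58
eef_pos: [0.4543, 0.153, 0.2282]
eef_rot: [-0.001, 0.582, 0.813, -0.001]
wrist_force: [-0.2, -0.9, -1.6]
opening: 0.6
grasp_force: 63.3
```

Run:
```python
from h import *
p,R,o=cur();print(p,o["q"],o["time_s"])
delta(tgt(6,-25,60),RT)
b=vision.camera("scene")[80:280,220:420]
cv2.imwrite("pics/lift.png",cv2.resize(b,None,fx=3,fy=3,interpolation=cv2.INTER_CUBIC))
```

```text
[0.4543001 0.1529959 0.2281944] [ 7.65637815e-02 -3.34764511e-02  1.84200695e+00 -4.09679456e-06
  1.33480418e+00 -2.51381439e-01] 4.575
d mm [-133.6  -23.1   46.8] rot [-0.208  0.482 -0.233]
```

View pics/lift.png

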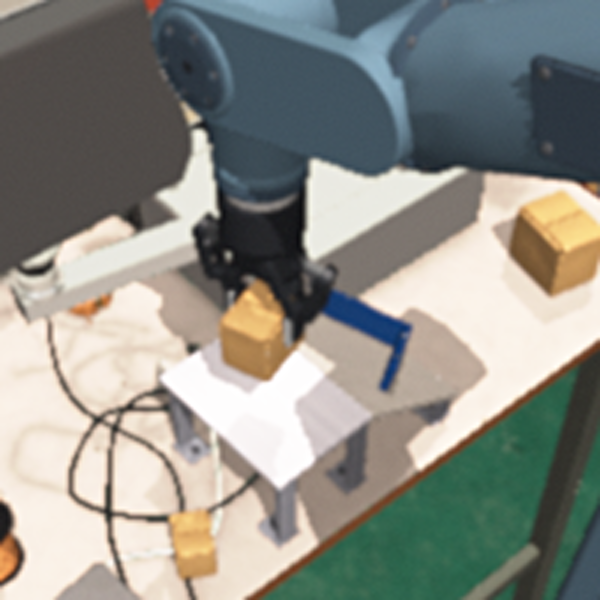

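The carton is held upright, clear of the shelf, with its bottom corner near crop (265,380). I'll move it to hover over the plate, tilted.

Emit:
carry_out(deltas="-20 -3 0 -0.03 0.07 -0.03 1;-40 -6 0 -0.06 0.14 -0.07 1;-60 -10 0 -0.09 0.21 -0.1 1;-80 -14 10 -0.12 0.28 -0.14 1;-100 -18 22 -0.16 0.36 -0.17 1;-118 -21 35 -0.19 0.43 -0.2 1;-134 -23 47 -0.208 0.482 -0.233 1;-134 -23 47 -0.208 0.482 -0.233 1;-134 -23 47 -0.208 0.482 -0.233 1;-134 -23 47 -0.208 0.482 -0.233 1")

```text
time_s: 5.88
eef_pos: [0.4763, 0.0197, 0.1828]
eef_rot: [-0.133, 0.464, 0.847, 0.222]
wrist_force: [0.0, 0.6, -1.3]
opening: 0.6
grasp_force: 63.3
```

Run:
```python
from h import *
p,R,o=cur();print(p,o["q"],o["time_s"])
delta(tgt(6,-25,60),RT);delta(tgt(6,-25,4),RT);print(R.inv().apply(P.apply([0,-10,0])),R.inv().apply(P.apply([0,0,10])))
b=vision.camera("scene")[80:280,220:420]
cv2.imwrite("pics/hover.png",cv2.resize(b,None,fx=3,fy=3,interpolation=cv2.INTER_CUBIC))
```

```text
[0.47634495 0.01965127 0.18276879] [-0.51799388  0.12440235  1.86939453  0.44067137  1.45596267 -1.20610112] 5.875
d mm [-0.6 -1.4  0.9] rot [0.001 0.001 0.003]
d mm [-0.5 -1.4 56.9] rot [0.001 0.001 0.003]
[-8.64718645e+00 -5.02256150e+00  6.51910112e-03] [-1.09070761e-02  5.79874623e-03 -9.99999237e+00]
```

View pics/hover.png

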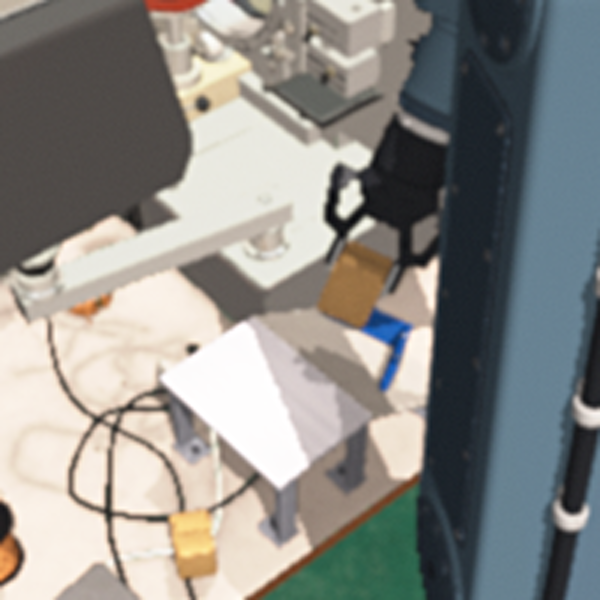

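The carton hangs tilted above the upper plate at crop (355,285), with its bottom parallel to the plate and everything clear. I'll lower it along the plate normal.

Emit:
carry_out(deltas="0 -1 15 0 0 0 1;0 -1 30 0 0 0 1;0 -1 42 0 0 0 1;0 -1 50 0 0 0 1;0 -1 56 0 0 0 1;0 -1 56 0 0 0 1;0 -1 56 0 0 0 1")

```text
time_s: 6.8
eef_pos: [0.4747, 0.0461, 0.1338]
eef_rot: [-0.133, 0.465, 0.847, 0.222]
wrist_force: [-0.7, 0.0, -1.2]
opening: 0.6
grasp_force: 63.4
```

Run:
```python
from h import *
p,R,o=cur();print(p,o["wrist_force"],o["time_s"])
delta(tgt(6,-25,0),RT)
```

```text
[0.47468916 0.04608199 0.13380891] [-0.66227289  0.02898516 -1.22025342] 6.8
d mm [ 0.5 -0.2  5.3] rot [0.001 0.001 0.001]
```

Emit:
carry_out(deltas="0 0 2 0 0 0 1;0 0 3.5 0 0 0 1;0 0 3.5 0 0 0 1")

```text
time_s: 7.18
eef_pos: [0.4742, 0.0481, 0.1304]
eef_rot: [-0.134, 0.465, 0.847, 0.222]
wrist_force: [-0.2, 0.1, -1.2]
opening: 0.6
grasp_force: 63.4
```

Emit:
carry_out(deltas="0 0 1 0 0 0 1;0 0 2 0 0 0 1;0 0 2 0 0 0 1")

```text
time_s: 7.55
eef_pos: [0.4743, 0.049, 0.1288]
eef_rot: [-0.133, 0.465, 0.847, 0.222]
wrist_force: [0.5, -1.0, -1.6]
opening: 0.597
grasp_force: 63.4
```

Emit:
carry_out(deltas="0 0 1 0 0 0 1;0 0 1 0 0 0 1")

```text
time_s: 7.8
eef_pos: [0.4751, 0.0489, 0.1287]
eef_rot: [-0.133, 0.465, 0.847, 0.222]
wrist_force: [-0.4, -3.3, 5.5]
opening: 0.599
grasp_force: 64.2
```

Contact is confirmed. I'll shift about 17 mm upslope for more free run, touch down again, then release and withdraw.

Emit:
carry_out(deltas="0 0 -3 0 0 0 1;8 4 -3 0 0 0 1;14.5 8.5 -3 0 0 0 1;14.5 8.5 -3 0 0 0 1;14.5 8.5 -1 0 0 0 1;14.5 8.5 -0.5 0 0 0 1;14.5 8.5 -0.5 0 0 0 1")

```text
time_s: 8.68
eef_pos: [0.4742, 0.0635, 0.1371]
eef_rot: [-0.133, 0.465, 0.847, 0.222]
wrist_force: [-0.6, -2.5, 4.3]
opening: 0.6
grasp_force: 64.0
```

Run:
```python
from h import *
p,R,o=cur();print(p,o["wrist_force"],o["time_s"])
delta(tgt(6,-8,0),RT)
```

```text
[0.47421262 0.06353226 0.13708749] [-0.64436371 -2.47717614  4.27553829] 8.675
d mm [ 0.8 -0.2 -0.6] rot [0.002 0.001 0.001]
```

Emit:
carry_out(deltas="0 -3 0 0 0 0 0;0 -9 -25 0 0 0 0;0 -9 -80 0 0 0 0;0 -9 -120 0 0 0 0;0 -9 -120 0 0 0 0")

```text
time_s: 9.3
eef_pos: [0.47, -0.0022, 0.2406]
eef_rot: [-0.131, 0.465, 0.847, 0.222]
wrist_force: [-0.4, -0.5, -0.5]
opening: 1.0
grasp_force: 0.0
```

Run:
```python
from h import *
p,R,o=cur();print(p,o["wrist_force"],o["time_s"])
b=vision.camera("scene")[80:280,220:420];a=vision.camera("top")[140:260,250:390]
f=lambda i:cv2.resize(i,(400,int(i.shape[0]*400/i.shape[1])),interpolation=cv2.INTER_CUBIC)[:342]
cv2.imwrite("pics/rel.png",np.hstack([f(a)[:342],f(b[50:])[:342]]) if f(a).shape[0]>=300 and len(f(a))==len(f(b[50:])) else np.hstack([f(a)[:300],f(b[50:])[:300]]))
```

```text
[ 0.46996515 -0.00217679  0.24060343] [-0.3788885  -0.50716869 -0.50129521] 9.3
```

View pics/rel.png

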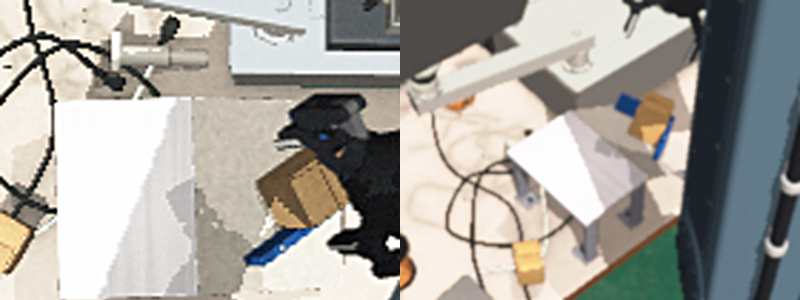

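The carton stands in the corner between both fences (top crop around (300,190)), partly hidden by the gripper. I'll move the arm away and check.

Run:
```python
from h import *
p,R,o=cur();delta(p+[0,-.05,.1],R);delta([.35,-.3,.36],R)
```

```text
d mm [   6.9    1.7 -111.6] rot [0. 0. 0.]
d mm [-102.6 -209.9 -253.3] rot [0. 0. 0.]
```

Emit:
carry_out(deltas="3 1 -40 0 0 0 0;7 2 -80 0 0 0 0;7 2 -112 0 0 0 0;-10 -35 -135 0 0 0 0;-28 -70 -160 0 0 0 0;-46 -105 -185 0 0 0 0;-64 -140 -210 0 0 0 0;-82 -175 -235 0 0 0 0;-102 -210 -253 0 0 0 0;-102 -210 -253 0 0 0 0;-102 -210 -253 0 0 0 0")

```text
time_s: 10.78
eef_pos: [0.3502, -0.2985, 0.3593]
eef_rot: [-0.135, 0.465, 0.846, 0.223]
wrist_force: [0.4, -0.1, 0.2]
opening: 0.996
grasp_force: 0.0
```

Run:
```python
from h import *
b=vision.camera("scene")[110:230,260:400];a=vision.camera("top")[140:260,250:390]
cv2.imwrite("pics/t1.png",a)
f=lambda i:cv2.resize(i,(400,343),interpolation=cv2.INTER_CUBIC)
C=CREASE+J.apply([0,-.126,-.073]);F=P*Rn.from_euler('z',30,degrees=True) # corner frame
print("corner at",C)
g=lambda n,q,o:np.round((proj(n,C+F.apply(np.array(q)/1000))-o)*400/140)
for q in((0,0),(0,66),(52,66),(52,0)):print(q,"top",g("top",(*q,61),[250,140]),"scene",g("scene",(*q,61),[260,110])+[400,0])
cv2.imwrite("pics/seat.png",np.hstack([f(a),f(b)]))
```

```text
corner at [ 0.47197633 -0.04168948  0.045     ]
(0, 0) top [365. 191.] scene [680. 200.]
(0, 66) top [315. 228.] scene [672. 220.]
(52, 66) top [289. 178.] scene [630. 200.]
(52, 0) top [340. 142.] scene [639. 181.]
```

View pics/seat.png

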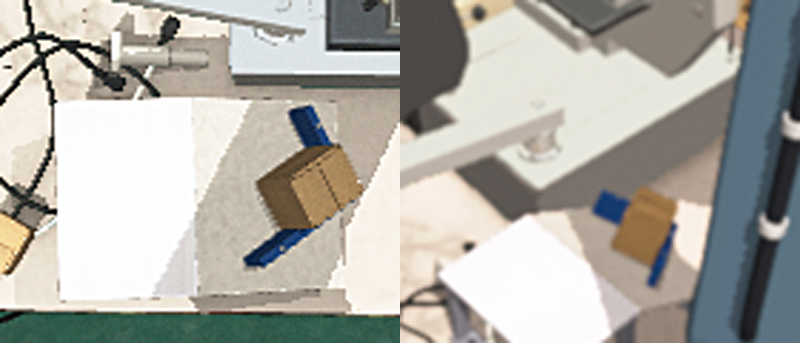

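The carton's top corners are at about (362,190), (308,228), (285,181) and (337,142), against (365,191), (315,228), (289,178) and (340,142) for a perfect seat. I'll do one finer check, relative to the fences.

Run:
```python
from h import *
C=CREASE+J.apply([0,-.126,-.073]);F=P*Rn.from_euler('z',30,degrees=True)
a=cv2.imread("pics/t1.png")[20:110,70:140];s=6
im=cv2.resize(a,None,fx=s,fy=s,interpolation=cv2.INTER_CUBIC)
def ln(pts,col):
    q=np.array([(proj("top",C+F.apply(np.array(p)/1000))-[320,160]+.5)*s-.5 for p in pts])
    cv2.polylines(im,[q.round().astype(int)],True,col,1)
ln([(0,0,61),(0,66,61),(52,66,61),(52,0,61)],(0,255,0))
ln([(90,0,32),(0,0,32),(0,115,32),(-10,115,32),(-10,-10,32),(90,-10,32)],(0,0,255))
cv2.imwrite("pics/seat2.png",im)
```

```text
(no output)
```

View pics/seat2.png

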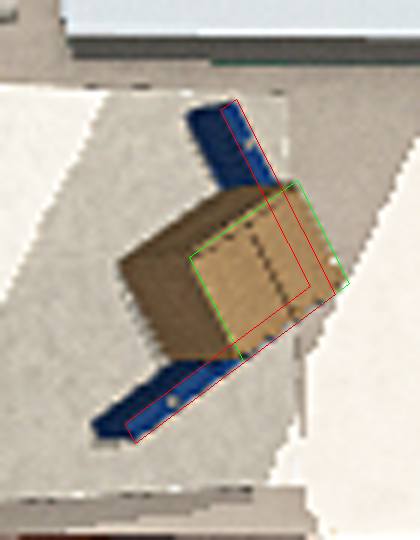

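The overlay agrees: the fence outline (red) and the seated-carton top (green) both lie on the observed edges to within about a pixel. The bystanders are unmoved, so I'll hand in.

```bash
python3 -c "
from bench import ctrl
print(ctrl.hand_in())"
```

```text
the job is handed in; nothing more can be done
None
```

I set the carton down tilted at the top of the slope and let go; it slid by itself into the corner and rests flush against both fences, by the last camera check. The job is handed in at about 11 s; no verdict came back.

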